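# Set the flip timer, then switch on the hot plate

## Task

Start the eggs: turn the six-sided kitchen timer over, rolling it on its wooden board without lifting it off, until it lies flat on the board with its red side up. Then flip the hot plate's toggle switch across so that it snaps over to the side with the green dot. Leave the pot, canister, jar and mug where they are.

Things in the scene. Friction and masses are not known exactly. Their poses are not given: they have to be found in the camera images.
- timer: White six-sided (regular hexagonal prism) kitchen timer, 130 mm long, 55.4 mm between opposite flats, each flat 32 mm wide, 0.2 to 0.4 kg, lying loose on one flat on the board. Origin at its centre; x along its length; z is the outward normal of the red flat. Friction (about 0.4 to 0.7) is unknown: pushed low it slides, near its top it tips; past its balance it falls onto the next flat.
- timer_red (a point): Centre of the timer's red flat: a red panel with three white dots. The opposite flat has a blue panel, the other four small grey ones. At the start the red flat is two sixths of a turn from up, on one side, facing slantwise down; so the blue flat is on the other side, facing slantwise up.
- board: Fixed wooden chopping board, 280 x 280 mm, 12 mm thick. Origin at the centre of its underside, on the worktop; z up, x and y along its sides.
- hotplate: Fixed white table-top hot plate, 260 mm (x) by 220 mm (y), top at 58 mm; steel cooking disc (top at 68 mm) 35 mm off centre to +x. A black strip near its -x edge (nearer the robot) carries the toggle switch; a green dot lies on the -y side of the switch (on), a black dot on its +y side (off). Origin at the centre of its underside, on the worktop, z up.
- switch_pivot (a point): Point on the hinge axis of the toggle switch, 62 mm above the worktop; axes parallel to the hot plate's. The hinge runs along the hot plate's x.
- switch_tip (a point): Centre of the black ball (16 mm across) at the end of the steel switch bat (11 mm thick), 55 mm from the pivot.
- switch (a joint): Angle of the toggle bat: 0 = off, leaning 0.45 rad to the hot plate's +y (black dot); 0.45 = upright; 0.9 = on, leaning 0.45 rad to its -y (green dot). An over-centre mechanism holds it at either end; it takes about 3 N at the ball to push it off its end, less nearer the centre, and past the centre it snaps over by itself.
- pan: Bystander: steel cooking pot, 152 mm across, 75 mm high, with two small black loop handles (210 mm over both), standing loose on the cooking disc. Origin at the centre of its underside.
- canister: Bystander: yellow canister, 80 mm across, 140 mm high, standing on the worktop. Origin at the centre of its underside.
- jar: Bystander: glass jar with a red cap, 76 mm across, 100 mm high. Origin at the centre of its underside.
- mug: Bystander: blue mug, 80 mm across, 90 mm high. Origin at the centre of its underside.

How it is judged (in metres and radians):
On the way, in this order (a step that is already met when the one before it is completed fails the run):
1. the timer lies flat and still on the board, red side up, with the switch still off (angle between timer's own z axis and vertical below 0.1 rad and z of timer in the frame of board between 0.036 and 0.044 m and linear speed of timer below 0.03 m/s and value of joint switch below 0.3 rad), for 0.3 s.
2. the switch has snapped over to the green dot (value of joint switch above 0.8 rad), for 0.1 s.
At the end, for the whole second after the job is handed in: The timer lies at rest flat on the board with its red flat up (within 0.1 rad; centre 36 to 44 mm above the board's underside), and the switch bat is over at the green-dot side (joint above 0.8 rad) (angle between timer's own z axis and vertical below 0.1 rad and z of timer in the frame of board between 0.036 and 0.044 m and linear speed of timer below 0.03 m/s and value of joint switch above 0.8 rad); the robot touches nothing.
It fails at once if the timer is lifted off the board (centre more than about 22 mm above where it rests; rolling raises it only 4 mm) (height (world z) of timer above 0.062 m).
It fails at once if the pot, canister, jar or mug is moved by more than 25 mm (distance of any of pan, canister, jar, mug from where it was at the start of the episode above 0.025 m).
It also fails if it takes over 51 s, if anything falls off the work surface, if the arm or the gripper's body presses on something with over 40 N, if the wrist force passes 120 N, or if a joint passes its speed limit or range.

## Robot

A 7-joint arm with a two-finger parallel gripper is mounted at the origin on the work surface. World frame = base frame: x ahead of the robot, y to its left, z up, the work surface at z = 0. Lengths are in mm, angles in rad, forces in N, time in s.
With the tool pointing down it reaches from about 425 to 875 mm from the base axis. Payload 9.9 kg.
Tool frame: the origin (TCP) lies between the finger pads; the fingertips stand 25 mm ahead of it and the grasp point (between the pads) lies 6 mm ahead of it; z points along the fingers, y is the line along which they close (so a half turn about z gives the same grasp; the last joint's range is limited). The gripper opens to 85 mm and grips with 20 to 120 N. Pads are 22 mm wide; open, the fingers measure 114 mm over their backs; the gripper's body (76 mm by 85 mm) begins 54 mm behind the grasp point. The pads swing forward as they close: fully open they stand 13 mm farther back than shut.
Start: joints at [-1.247, 0.576, 0.025, 1.437, -0.015, 1.129, -0.057], TCP at [267.692, 619.654, 256.289] pointing down, gripper open.
Joint ranges: [-2.76, 2.76], [-0.34, 2.15], [-1.52, 1.57], [0.19, 2.46], [-1.09, 4.23], [0.17, 1.99], [-2.82, 2.82]. Speed limits (rad/s): [2.22, 2.22, 3.01, 3.01, 3.14, 3.14, 3.14].

## Interface

Orientations are given as a rotation vector (axis times angle).
In Python, from station import r gives the robot as it stands.
- The arm moves only by the tool drive_tool, never from a script. Its argument "increments" is one flat list of numbers, 7 for each row, row after row: the shift along the tool's x, y, z in m, then the turn, a rotation vector about the tool's x, y, z in rad, then the finger opening in m, from 0 to 0.0854. A call has 1 to 5 rows; each row is the pose to reach, as a shift and turn from the pose commanded when the call began, along the tool's axes at that moment; what a row does not reach only later rows make up. A row lasts 1/8 s, in which the tool goes at most 62.5 mm and 10.7 degrees, less where a joint would pass 70% of its speed; a pose out of reach is approached as far as the arm can. A call with a gripper value outside its range is refused whole. The fingers move at their own pace and stop on an object; "grip_force" is the grip in N (left out, the last holds). Time passes only in rows, so rows that repeat a pose let the fingers close. It gives the time, the measured TCP pose, the force, the opening and the grip force at its end, in the units of the state.
- r.state(): the state, without advancing time (a new reading comes with each control period).
- r.snapshot(name): name is "scene" or "top"; returns a dict with "img" (384x512x3 uint8, red, green, blue), "mtx" (3x3 intrinsics, pixels), "R" (3x3) and "t" (3): a world point X has camera coordinates R X + t. Camera axes: x right, y down, z forward; pixel columns grow to the right and rows downward; lengths in mm; the calibration is good to about 2 mm. A picture is of the moment at which its call begins. There is no depth.
- r.job_done(): hands the job in; it is judged then, once.
The state is a dict: "time": time; "qpos": joint angles; "dq": joint speeds; "joint_efforts": joint torques, N m; "tool_pos": TCP position; "orientation": TCP orientation; "wrist_force": force on the tool from outside, world axes, zero at the start; "ft_torque": the same for the moment, N m; "grip_width": finger opening in mm; "grasp_force": force on a finger pad.
Only numpy, scipy, OpenCV 4.12 (cv2) and the standard library are available. Lean on these libraries where they do the work, as an engineer would, in place of code of your own. Each camera call takes 0.05 s, during which the arm holds its last target. There are 200 camera calls.

## Working session

There is one attempt and no reset: what is moved stays moved. The work goes in short steps, Python scripts to look and compute and a tool call to move; the robot and the scene stay as the last step left them, time stands still between calls to the robot, and variables do not carry over. Pictures are saved under pics/ and viewed, at most 10 in all, crops included, and the job is handed in when it is done.

Besides the shell and the picture viewer there is one more tool, called after ">>>" as name(argument=value, ...) on one line, values as JSON. drive_tool: Moves the arm, as the interface text tells. Its arguments: {"type":"object","properties":{"increments":{"type":"array"},"grip_force":{"type":"number"}},"required":["increments"]}

```bash
mkdir -p pics; python3 - <<'E'
from station import r
import cv2,numpy as np
for n in("scene","top"):
    s=r.snapshot(n);cv2.imwrite(f"pics/{n}0.png",s["img"][:,:,::-1]);print(n,s["mtx"].tolist(),(-s["R"].T@s["t"]).round(),s["R"].round(3).tolist())
st=r.state();print(st)
E
```

```text
scene [[348.19447204907675, 0.0, 250.278010000259], [0.0, 348.19447204907675, 190.0907584845602], [0.0, 0.0, 1.0]] [1182.  -50.  513.] [[0.081, 0.997, -0.011], [0.58, -0.056, -0.813], [-0.81, 0.06, -0.583]]
top [[442.2635619396895, 0.0, 262.4045524100633], [0.0, 442.2635619396895, 187.4213985867542], [0.0, 0.0, 1.0]] [ 505.    9. 1075.] [[0.03, -1.0, -0.004], [-0.993, -0.03, -0.111], [0.11, 0.007, -0.994]]
{'time': 0.1, 'qpos': array([-1.24679033,  0.57644449,  0.02486733,  1.43783648, -0.01500734,
        1.12895419, -0.05648357]), 'dq': array([ 0.00106464, -0.00151609,  0.00099261, -0.00381632, -0.00048671,
        0.00078921, -0.00079105]), 'joint_efforts': array([ 6.62932056e-03, -7.67300463e+01,  2.25799374e+00, -2.86608338e+01,
        1.58439553e-02,  8.61307955e-03,  2.71749716e-07]), 'tool_pos': array([267.5594896 , 619.31531926, 255.52726422]), 'orientation': array([-6.36061885e-01, -3.07630557e+00,  2.26373368e-03]), 'wrist_force': array([0.19600651, 0.01660721, 0.17085423]), 'ft_torque': array([-0.00261503,  0.01305987, -0.02496336]), 'grasp_force': 0.0, 'grip_width': 85.47481032263764}
```

View pics/scene0.png

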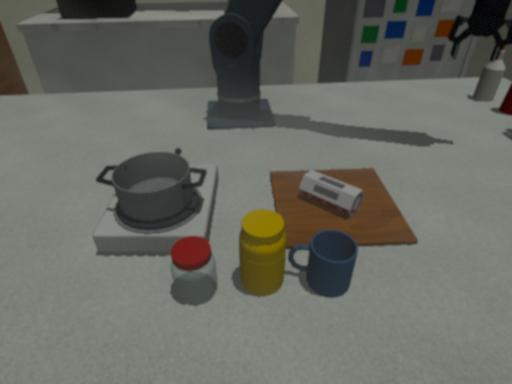

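View pics/top0.png

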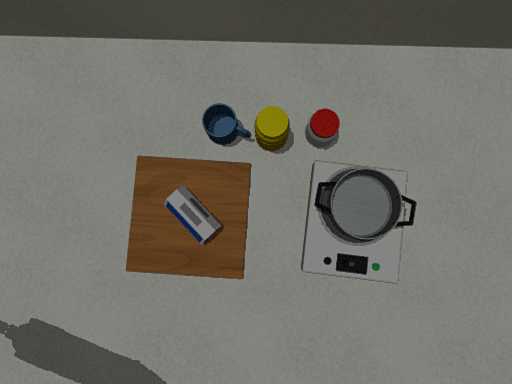

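The scene view shows the timer on the board at about (330,192). The top view (up = +x, left = +y) shows it at (193,216) with blue on the lower-left, so red is low on the upper-right and the timer must roll toward the blue side. The switch is at (352,263), with the black dot at (327,261) and the green dot at (376,267).

```bash
cat > h.py <<'E'
from station import r
import cv2,numpy as np
from scipy.spatial.transform import Rotation as Ro
def ray(s,uv,z):
    uv=np.atleast_2d(np.asarray(uv,float)); d=np.c_[uv,np.ones(len(uv))]@np.linalg.inv(s["mtx"]).T@s["R"]
    c=-s["R"].T@s["t"]; return c+d*((z-c[2])/d[:,2])[:,None]
def tri(s1,p1,s2,p2):
    A=[];b=[]
    for s,p in((s1,p1),(s2,p2)):
        d=ray(s,p,0)[0]; c=-s["R"].T@s["t"]; d=(d-c)/np.linalg.norm(d-c); P=np.eye(3)-np.outer(d,d); A.append(P);b.append(P@c)
    return np.linalg.lstsq(np.vstack(A),np.hstack(b),rcond=None)[0]
def mask(s,name):
    h=cv2.cvtColor(s["img"],cv2.COLOR_RGB2HSV).astype(int);H,S,V=h[...,0],h[...,1],h[...,2]
    return {"blue":(H>105)&(H<130)&(S>100),"white":(S<45)&(V>105),"notwood":~((H<20)&(S>70)),"red":((H<6)|(H>174))&(S>150),"green":(H>45)&(H<85)&(S>100)}[name]
def delta(P,z_axis,y_axis):
    "tool increment from measured pose to TCP P (mm) with given axes"
    st=r.state();R0=Ro.from_rotvec(st["orientation"]);x=np.cross(y_axis,z_axis)
    R1=Ro.from_matrix(np.c_[x,y_axis,z_axis]);return R0.inv().apply(np.array(P)-st["tool_pos"])/1000,(R0.inv()*R1).as_rotvec()
E
python3 - <<'E'
from h import *
a=r.snapshot("top");b=r.snapshot("scene")
m=np.zeros((384,512),bool);m[175:255,155:232]=1
nw=(mask(a,"notwood")&m).astype(np.uint8)
c=max(cv2.findContours(nw,0,1)[0],key=cv2.contourArea);print(cv2.minAreaRect(c),cv2.boxPoints(cv2.minAreaRect(c)).tolist())
ys,xs=np.where(mask(a,"blue")&m);print("blue",len(xs),cv2.minAreaRect(np.c_[xs,ys].astype(np.int32)))
ys,xs=np.where(mask(a,"green")&(np.indices((384,512))[0]>240));print("green",xs.mean(),ys.mean(),ray(a,[[xs.mean(),ys.mean()]],58))
print("switch approx",ray(a,[[352,263]],62))
f=lambda s,x,y,w,h:cv2.resize(s["img"][y:y+h,x:x+w,::-1],(400,400),interpolation=cv2.INTER_CUBIC)
cv2.imwrite("pics/c.png",np.vstack([np.hstack([f(a,153,176,80,80),f(b,290,160,80,80)])]))
cv2.imwrite("pics/d.png",np.vstack([np.hstack([f(a,310,230,80,80),f(b,150,130,50,50)])]))
E
```

```text
((191.64935302734375, 214.06785583496094), (58.57676315307617, 27.963397979736328), 47.045406341552734) [[161.45858764648438, 202.1592559814453], [181.92483520507812, 183.10447692871094], [221.84011840820312, 225.97645568847656], [201.37387084960938, 245.03123474121094]]
blue 230 ((183.41091918945312, 221.5831298828125), (51.027652740478516, 4.581279754638672), 46.97493362426758)
green 364.5223880597015 264.97014925373134 [[ 448.53507563 -220.02754637   58.        ]]
switch approx [[ 452.29394586 -190.8546353    62.        ]]
```

View pics/c.png

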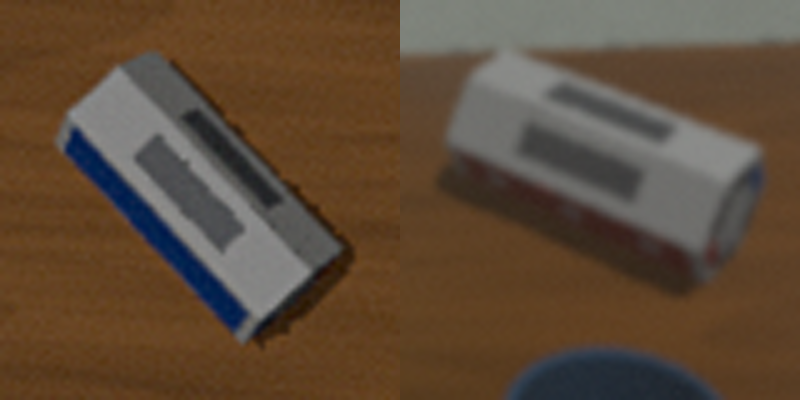

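View pics/d.png

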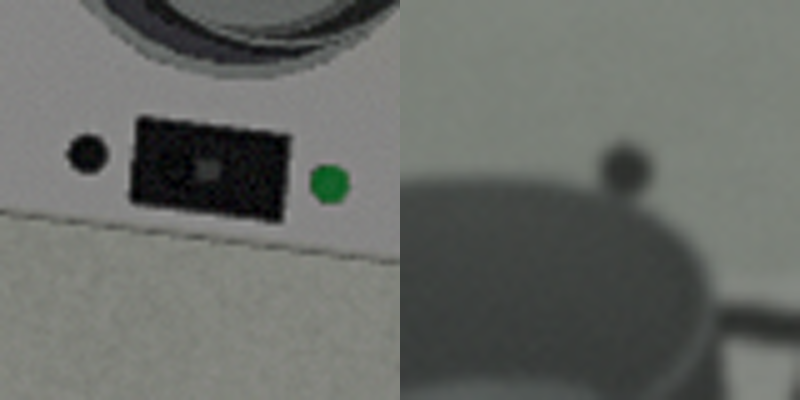

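The top face of the timer is centred at pixel (190.8,215), running along (177.4,189.4)→(214.6,230.4). The strip centre is at (352.2,263.8) with the dots at (327.4,260.8) and (376,266.8). In the scene view the ball is at (178.1,151.5), and red is visible low on the +x side, which confirms the rolling direction.

```bash
python3 - <<'E'
from h import *
a=r.snapshot("top");b=r.snapshot("scene")
c=ray(a,[[190.8,215],[177.4,189.4],[214.6,230.4],[167,201],[204,240]],67.4);print(c.round(1))
ax=(c[2]-c[1])/np.linalg.norm(c[2]-c[1]);print("axis",ax,np.linalg.norm(c[2]-c[1]))
ax2=(c[4]-c[3])/np.linalg.norm(c[4]-c[3]);print(ax2,np.linalg.norm(c[4]-c[3]))
# scene check of top face grey panel centre: crop (612,112)
print("scene panel",ray(b,[[290+(612-400)/5,160+112/5]],67.4))
d=ray(a,[[327.4,260.8],[376,266.8]],58.5);print("dots",d.round(1));print("strip",ray(a,[[352.2,263.8]],60).round(1))
print("ball@111",ray(b,[[178.1,151.5]],111.5).round(1))
bd=mask(a,"notwood");
E
```

```text
[[549.4 177.7  67.4]
 [607.1 211.3  67.4]
 [516.1 122.   67.4]
 [579.7 233.7  67.4]
 [493.8 145.1  67.4]]
axis [-0.71374026 -0.70041048  0.        ] 127.37991958419009
[-0.69627793 -0.71777228  0.        ] 123.37097032967087
scene panel [[551.23820816 182.01147538  67.4       ]]
dots [[ 455.3 -135.8   58.5]
 [ 445.3 -245.9   58.5]]
strip [[ 450.4 -191.7   60. ]]
ball@111 [[ 452.9 -165.2  111.5]]
```

```bash
cat >> h.py <<'E'
n=np.array([-.707,.707,0]);up=np.array([0,0,1.])
def tilt(a):  # a = lean (deg) of tool body toward -n
    a=np.radians(a);return n*np.sin(a)-up*np.cos(a), n*np.cos(a)+up*np.sin(a)
def to(C,back,a):
    z,y=tilt(a);p,w=delta(np.array(C)-back*z,z,y);print("d",p.round(4).tolist(),"w",w.round(3).tolist())
E
python3 -c "
from h import *
to([549,178.5,39.7],120,30)"
```

```text
d [-0.4889, -0.3153, 0.1126] w [-0.46, 0.312, -1.165]
```

>>> drive_tool(increments=[-0.489,-0.315,0.05,-0.46,0.312,-1.165,0.068,-0.489,-0.315,0.05,-0.46,0.312,-1.165,0.068,-0.489,-0.315,0.05,-0.46,0.312,-1.165,0.068,-0.489,-0.315,0.05,-0.46,0.312,-1.165,0.068,-0.489,-0.315,0.05,-0.46,0.312,-1.165,0.068], grip_force=30)

```text
time: 0.92
tool_pos: [418.6, 397.2, 232.6]
orientation: [0.487, -2.93, -0.464]
wrist_force: [1.4, 0.7, -0.1]
grip_width: 68.3
grasp_force: 0.0
```

```bash
python3 -c "
from h import *
to([549,178.5,39.7],120,30);s=r.state();print(s['time'],s['tool_pos'],s['qpos'])"
```

```text
d [-0.082, -0.3144, -0.0198] w [-0.174, 0.11, -0.436]
0.925 [418.58081848 397.18338443 232.60826935] [-0.41200758  0.47254575 -0.35009225  1.77618208 -0.23071002  0.88130769
  1.32170866]
```

>>> drive_tool(increments=[-0.082,-0.314,-0.02,-0.174,0.11,-0.436,0.068,-0.082,-0.314,-0.02,-0.174,0.11,-0.436,0.068,-0.082,-0.314,-0.02,-0.174,0.11,-0.436,0.068,-0.082,-0.314,-0.02,-0.174,0.11,-0.436,0.068,-0.082,-0.314,-0.02,-0.174,0.11,-0.436,0.068])

```text
time: 1.55
tool_pos: [580.1, 150.3, 148.8]
orientation: [1.084, -2.643, -0.704]
wrist_force: [0.6, 0.2, 1.2]
grip_width: 68.2
grasp_force: 0.0
```

```bash
python3 -c "
from h import *
to([549,178.5,39.7],60,30);s=r.state();print(s['time'],s['tool_pos'],s['qpos'])"
```

```text
d [0.002, -0.0182, 0.0554] w [-0.001, -0.0, -0.007]
1.55 [580.12948168 150.33365691 148.75237182] [ 0.13895687  0.78320945 -0.45535365  1.51770512 -0.13557327  1.18125654
  2.17841125]
```

>>> drive_tool(increments=[0,0,0,0,0,0,0.068,0,0,0,0,0,0,0.068])

```text
time: 1.8
tool_pos: [578.7, 153.0, 149.6]
orientation: [1.085, -2.642, -0.705]
wrist_force: [-0.2, 1.4, 0.6]
grip_width: 68.2
grasp_force: 0.0
```

```bash
python3 -c "
from h import *
to([549,178.5,39.7],50,30);to([549,178.5,39.7],20,30);s=r.state();print(s['time'],s['tool_pos'],s['qpos'])"
```

```text
d [0.0029, -0.0211, 0.0647] w [-0.001, -0.0, -0.006]
d [0.0028, -0.0211, 0.0947] w [-0.001, -0.0, -0.006]
1.8 [578.73635019 153.01145233 149.55143246] [ 0.13613001  0.78129604 -0.4565721   1.52034067 -0.13724375  1.17969891
  2.17591947]
```

>>> drive_tool(increments=[0.003,-0.021,0.03,0,0,-0.006,0.068,0.003,-0.021,0.065,0,0,-0.006,0.068,0.003,-0.021,0.065,0,0,-0.006,0.068,0.003,-0.021,0.065,0,0,-0.006,0.068])

```text
time: 2.3
tool_pos: [567.3, 161.4, 84.4]
orientation: [1.097, -2.64, -0.705]
wrist_force: [0.6, -0.7, 0.7]
grip_width: 67.9
grasp_force: 0.0
```

```bash
python3 -c "
from h import *
to([549,178.5,39.7],20,30);s=r.state();print(s['tool_pos'])
a=r.snapshot('top');b=r.snapshot('scene')
f=lambda s,x,y,w,h:cv2.resize(s['img'][y:y+h,x:x+w,::-1],(400,400),interpolation=cv2.INTER_CUBIC)
cv2.imwrite('pics/e.png',np.hstack([f(a,143,166,100,100),f(b,280,130,100,100)]))"
```

```text
d [0.0008, -0.0006, 0.0312] w [-0.002, 0.0, 0.002]
[567.25017084 161.36041806  84.35018011]
```

View pics/e.png

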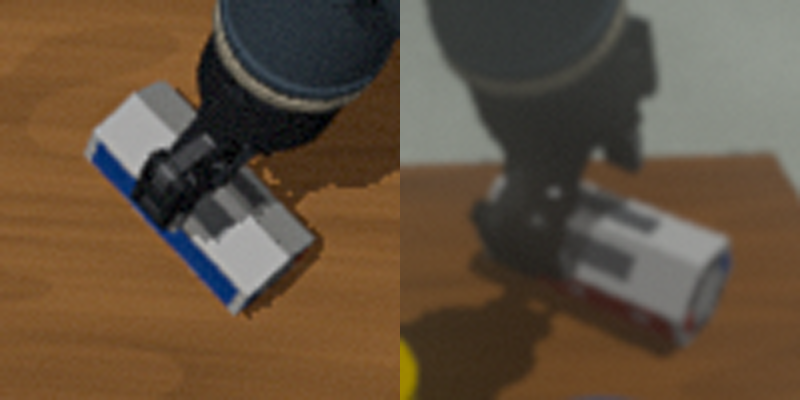

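The fingers straddle the timer, with the top finger above the blue edge at crop (165,185) and the low one on the red side. I'll advance and close.

>>> drive_tool(increments=[0.001,0,0.012,0,0,0,0.068,0.001,0,0.022,0,0,0,0.068,0.001,0,0.031,0,0,0,0.068,0.001,0,0.031,0,0,0,0.068])

```text
time: 2.9
tool_pos: [554.2, 170.9, 55.2]
orientation: [1.094, -2.638, -0.705]
wrist_force: [0.6, 0.3, 0.0]
grip_width: 68.2
grasp_force: 0.0
```

>>> drive_tool(increments=[0,0,0,0,0,0,0.05,0,0,0,0,0,0,0.05,0,0,0,0,0,0,0.05,0,0,0,0,0,0,0.05], grip_force=25)

```text
time: 3.4
tool_pos: [555.3, 170.4, 56.0]
orientation: [1.094, -2.641, -0.705]
wrist_force: [0.3, -0.4, -1.0]
grip_width: 55.3
grasp_force: 27.2
```

```bash
cat >> h.py <<'E'
def roll(steps=6,lift=0.0):
    st=r.state();R0=Ro.from_rotvec(st["orientation"]);p=st["tool_pos"];M=R0.as_matrix()
    C=p+M[:,2]*(39.7-p[2])/M[2,2]; P=C+n*16-up*27.7; k=np.cross(up,n) # roll top toward n
    print("C",C.round(1),"lean",np.degrees(np.arcsin(M[:,2]@n)).round(1))
    for i in range(1,steps+1):
        Q=Ro.from_rotvec(k/np.linalg.norm(k)*np.radians(60)*i/steps)
        q=P+Q.apply(p-P)+up*lift
        print((R0.inv().apply(q-p)/1000).round(4).tolist(),(R0.inv()*Q*R0).as_rotvec().round(3).tolist())
E
python3 -c "
from h import *
roll(6,1)"
```

```text
C [548.7 177.1  39.7] lean 29.9
[0.0, 0.0093, -0.0001] [0.175, -0.0, 0.0]
[-0.0, 0.0179, 0.0022] [0.349, -0.0, 0.0]
[-0.0, 0.0259, 0.0059] [0.524, -0.0, 0.0]
[-0.0, 0.0332, 0.011] [0.698, -0.0, 0.0]
[-0.0, 0.0394, 0.0172] [0.873, -0.0, 0.0]
[-0.0, 0.0445, 0.0245] [1.047, -0.0, 0.0]
```

>>> drive_tool(increments=[0,0.0093,-0.0001,0.175,0,0,0.05,0,0.0179,0.0022,0.349,0,0,0.05,0,0.0259,0.0059,0.524,0,0,0.05,0,0.0332,0.011,0.698,0,0,0.05,0,0.0394,0.0172,0.873,0,0,0.05])

```text
time: 4.03
tool_pos: [526.7, 197.8, 59.3]
orientation: [-1.155, 2.793, -0.381]
wrist_force: [0.6, -0.7, -4.0]
grip_width: 55.0
grasp_force: 30.9
```

```bash
python3 -c "
from h import *
p0=[548.7,177.1,39.7];C=np.array(p0)+n*32+up*1
to(C,18.8,-30);s=r.state();print(s['qpos'],s['dq'].max())"
```

```text
d [-0.0009, 0.0114, -0.0007] w [0.256, -0.008, 0.001]
[-0.72816555  0.6663      0.19365905  2.02816971  0.35163083  0.43173472
  1.45856066] 1.3218413381028014
```

>>> drive_tool(increments=[0,0.0089,0.0008,0.174,0,0,0.05,0,0.0089,0.0008,0.174,0,0,0.05,0,0.0089,0.0008,0.174,0,0,0.05])

```text
time: 4.4
tool_pos: [519.8, 205.2, 54.5]
orientation: [-1.123, 2.697, -0.607]
wrist_force: [0.2, 0.7, -2.6]
grip_width: 55.0
grasp_force: 31.4
```

```bash
python3 -c "
from h import *
p0=[548.7,177.1,39.7];C=np.array(p0)+n*32
to(C,18.8,-30);s=r.state();print(s['qpos'],s['dq'].max())"
```

```text
d [-0.0005, 0.0004, -0.0018] w [0.085, -0.009, 0.006]
[-0.99332538  0.7391914   0.4236973   2.07917835  0.45230801  0.36303113
  1.25961039] 0.07307388357938933
```

>>> drive_tool(increments=[0,0.0005,-0.001,0.085,-0.009,0.006,0.05,0,0.0005,-0.001,0.085,-0.009,0.006,0.05,0,0.0005,-0.001,0.085,-0.009,0.006,0.05])

```text
time: 4.78
tool_pos: [520.5, 202.6, 55.5]
orientation: [-1.087, 2.645, -0.706]
wrist_force: [-0.2, 0.5, -3.6]
grip_width: 55.2
grasp_force: 31.3
```

```bash
python3 -c "
from h import *
p0=[548.7,177.1,39.7];C=np.array(p0)+n*32
to(C,18.8,-30);to(C,90,-30);s=r.state();print(s['qpos'],s['dq'].max())"
```

```text
d [-0.0019, 0.0028, -0.0022] w [0.002, -0.003, -0.005]
d [-0.0017, 0.0029, -0.0734] w [0.002, -0.003, -0.005]
[-1.10362604  0.7882207   0.5362865   2.10321778  0.48783794  0.32445187
  1.1737337 ] 0.013380172467888357
```

>>> drive_tool(increments=[0,0,0,0,0,0,0.068,0,0,0,0,0,0,0.068,0,0,0,0,0,0,0.068,0,0,-0.04,0,0,0,0.068,0,0,-0.08,0,0,0,0.068])

```text
time: 5.4
tool_pos: [491.7, 231.5, 125.5]
orientation: [-1.087, 2.643, -0.709]
wrist_force: [0.3, 1.0, -0.5]
grip_width: 67.9
grasp_force: 0.0
```

```bash
python3 -c "
from h import *
to([527,196,39.7],110,30)
a=r.snapshot('top');b=r.snapshot('scene');s=r.state();print(s['tool_pos'])
f=lambda s,x,y,w,h:cv2.resize(s['img'][y:y+h,x:x+w,::-1],(400,400),interpolation=cv2.INTER_CUBIC)
cv2.imwrite('pics/g.png',np.hstack([f(a,143,166,100,100),f(b,280,130,100,100)]))"
```

```text
d [-0.0004, -0.0957, 0.0444] w [-1.047, -0.001, -0.005]
[492.22129817 234.0464619  127.36899858]
```

View pics/g.png

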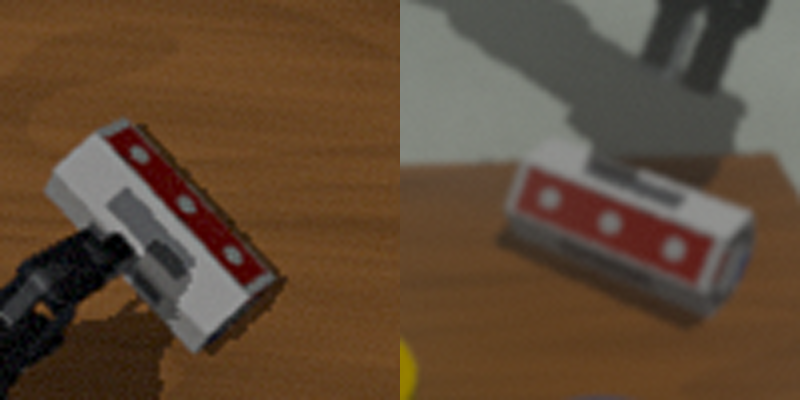

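Rolled one sixth: red now faces slantwise up on the +x side, with its middle dot at crop (187,204). Next is the second roll.

```bash
python3 -c "
from h import *
a=r.snapshot('top')
p=ray(a,[[143+187/4-.4,166+204/4-.4]],53.5)[0];print(p,p+n*27.7*.866)
to([527,196,39.7],110,30)"
```

```text
[546.21685599 183.21124206  53.5       ] [529.25719859 200.17089946  53.5       ]
d [0.0014, -0.0961, 0.0451] w [-1.046, 0.004, -0.003]
```

>>> drive_tool(increments=[0,-0.02,0,-0.18,0,0,0.072,0,-0.036,0.006,-0.36,0,0,0.072,0,-0.054,0.014,-0.54,0,0,0.072,0,-0.072,0.025,-0.72,0,0,0.072,0,-0.087,0.036,-0.9,0,0,0.072])

```text
time: 6.18
tool_pos: [556.5, 166.7, 136.5]
orientation: [1.162, -2.827, -0.244]
wrist_force: [0.9, 0.4, -1.2]
grip_width: 72.0
grasp_force: 0.0
```

>>> drive_tool(increments=[0,0,0,-0.147,0,0,0.072,0,0,0,-0.147,0,0,0.072,0,0,0,-0.147,0,0,0.072,0,0,0,-0.147,0,0,0.072])

```text
time: 6.68
tool_pos: [555.0, 168.9, 136.8]
orientation: [1.135, -2.755, -0.432]
wrist_force: [0.0, -0.0, 0.3]
grip_width: 71.8
grasp_force: 0.0
```

```bash
python3 -c "
from h import *
print(r.state()['time']);to([527,196,39.7],50,30)"
```

```text
6.675
d [0.0, -0.0035, 0.0555] w [-0.208, -0.01, -0.006]
```

>>> drive_tool(increments=[0,-0.002,0.02,-0.15,-0.01,-0.006,0.072,0,-0.003,0.04,-0.208,-0.01,-0.006,0.072,0,-0.003,0.055,-0.208,-0.01,-0.006,0.072,0,-0.003,0.055,-0.208,-0.01,-0.006,0.072])

```text
time: 7.18
tool_pos: [544.3, 178.2, 83.1]
orientation: [1.091, -2.639, -0.709]
wrist_force: [-0.8, -0.2, 0.7]
grip_width: 71.8
grasp_force: 0.0
```

```bash
python3 -c "
from h import *
print(r.state()['time'],r.state()['tool_pos']);to([528,198,39.7],20,30)"
```

```text
7.175 [544.27878322 178.1648092   83.06664831]
d [-0.0025, 0.0004, 0.0303] w [0.001, -0.0, -0.001]
```

>>> drive_tool(increments=[-0.002,0,0.012,0,0,0,0.07,-0.002,0,0.022,0,0,0,0.07,-0.002,0,0.029,0,0,0,0.07,-0.002,0,0.029,0,0,0,0.07])

```text
time: 7.68
tool_pos: [536.4, 188.4, 57.9]
orientation: [1.087, -2.641, -0.71]
wrist_force: [0.1, 0.0, 0.5]
grip_width: 69.9
grasp_force: 0.0
```

>>> drive_tool(increments=[0,0,0,0,0,0,0.05,0,0,0,0,0,0,0.05,0,0,0,0,0,0,0.05,0,0,0,0,0,0,0.05], grip_force=25)

```text
time: 8.18
tool_pos: [535.5, 190.1, 59.9]
orientation: [1.089, -2.638, -0.715]
wrist_force: [-4.5, 3.3, 8.9]
grip_width: 55.0
grasp_force: 29.3
```

```bash
python3 -c "
from h import *
print(r.state()['qpos']);roll(6,1)"
```

```text
[-0.01160258  0.82835039 -0.28065517  1.69267936 -0.29712739  0.94952877
  2.33092342]
C [527.2 198.5  39.7] lean 30.3
[0.0, 0.0101, 0.0] [0.175, -0.0, -0.0]
[0.0, 0.0194, 0.0025] [0.349, -0.001, -0.001]
[0.0001, 0.0282, 0.0067] [0.524, -0.001, -0.001]
[0.0001, 0.0361, 0.0122] [0.698, -0.002, -0.001]
[0.0001, 0.0429, 0.0191] [0.873, -0.002, -0.002]
[0.0002, 0.0484, 0.027] [1.047, -0.002, -0.002]
```

>>> drive_tool(increments=[0,0.011,-0.0015,0.175,0,0,0.05,0,0.0205,0.001,0.349,0,0,0.05,0,0.0292,0.0052,0.524,0,0,0.05,0,0.0371,0.0107,0.698,0,0,0.05,0,0.0439,0.0176,0.873,0,0,0.05])

```text
time: 8.8
tool_pos: [506.6, 217.9, 64.2]
orientation: [-1.148, 2.8, -0.372]
wrist_force: [0.9, -1.4, -4.9]
grip_width: 54.6
grasp_force: 30.6
```

>>> drive_tool(increments=[0,0.0096,0.0008,0.174,0,0,0.05,0,0.0096,0.0008,0.174,0,0,0.05,0,0.0096,0.0008,0.174,0,0,0.05])

```text
time: 9.18
tool_pos: [498.9, 226.1, 59.2]
orientation: [-1.117, 2.705, -0.599]
wrist_force: [-0.4, 1.2, -1.9]
grip_width: 54.8
grasp_force: 32.6
```

```bash
python3 -c "
from h import *
C=np.array([527.2,198.5,39.7])+n*32
to(C,23.3,-30);s=r.state();print(s['qpos'],s['dq'].max())"
```

```text
d [-0.0005, 0.0035, -0.0023] w [0.092, -0.01, 0.001]
[-1.12091063  0.75820808  0.547401    2.08684929  0.18747136  0.35678157
  1.4705999 ] 0.06554175053197034
```

>>> drive_tool(increments=[0,0.002,-0.001,0.092,-0.01,0.001,0.05,0,0.002,-0.001,0.092,-0.01,0.001,0.05,0,0.002,-0.001,0.092,-0.01,0.001,0.05])

```text
time: 9.55
tool_pos: [498.4, 224.7, 59.4]
orientation: [-1.087, 2.645, -0.707]
wrist_force: [0.2, -0.1, -3.0]
grip_width: 54.8
grasp_force: 32.4
```

>>> drive_tool(increments=[0,0,0,0,0,0,0.068,0,0,0,0,0,0,0.068,0,0,0,0,0,0,0.068,0,0,-0.04,0,0,0,0.068,0,0,-0.1,0,0,0,0.068])

```text
time: 10.18
tool_pos: [462.4, 260.1, 146.3]
orientation: [-1.087, 2.645, -0.712]
wrist_force: [0.4, 1.8, -0.2]
grip_width: 68.1
grasp_force: 0.0
```

```bash
python3 -c "
from h import *
a=r.snapshot('top');b=r.snapshot('scene');s=r.state();print(s['tool_pos'],s['time'],s['qpos'])
f=lambda s,x,y,w,h:cv2.resize(s['img'][y:y+h,x:x+w,::-1],(400,400),interpolation=cv2.INTER_CUBIC)
cv2.imwrite('pics/i.png',np.hstack([f(a,123,176,100,100),f(b,280,130,100,100)]))
hp=np.array([10,110.1,0])/110.55;x=np.array([hp[1],-hp[0],0]) # hotplate +y, +x
print(hp,x)
for yy in (hp,-hp):
  p,w=delta(np.array([452,-191,0])+hp*65+up*170,-up,yy);print(p.round(3),w.round(3))"
```

```text
[462.91423644 264.20511269 149.39245083] 10.275 [-1.37962593  0.65520676  0.70817644  2.05217302  0.21338461  0.56626305
  1.3887526 ]
[0.09045681 0.99592944 0.        ] [ 0.99592944 -0.09045681  0.        ]
[ 0.279 -0.248  0.117] [-0.485  0.233  0.853]
[ 0.279 -0.248  0.117] [-0.281 -0.586 -2.206]
```

View pics/i.png

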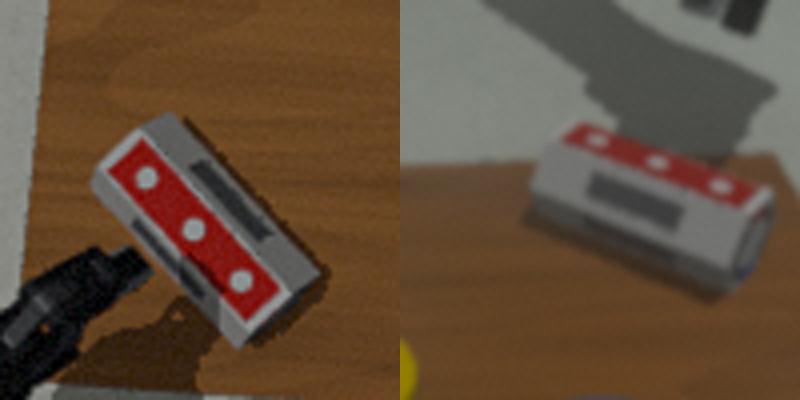

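Red is up and the timer lies flat, with the three white dots on top at crop (147,178), (195,230) and (242,281). On to the switch with the fingers closed.

>>> drive_tool(increments=[0.04,-0.035,0,-0.085,0.04,0.14,0,0.279,-0.248,0.117,-0.485,0.233,0.853,0,0.279,-0.248,0.117,-0.485,0.233,0.853,0,0.279,-0.248,0.117,-0.485,0.233,0.853,0,0.279,-0.248,0.117,-0.485,0.233,0.853,0])

```text
time: 10.9
tool_pos: [457.5, -11.3, 166.4]
orientation: [-0.084, 3.107, -0.144]
wrist_force: [0.4, 0.1, 0.5]
grip_width: -0.3
grasp_force: 0.0
```

```bash
cat >> h.py <<'E'
hp=np.array([.0905,.9959,0])
def sw(off,z,base=(451.5,-191,0)):
    st=r.state();p,w=delta(np.array(base)+hp*off+up*z,-up,hp);print(st["time"],st["tool_pos"].round(1),p.round(4).tolist(),w.round(3).tolist())
E
python3 -c "
from h import *
sw(65,170);print(r.state()['qpos'])"
```

```text
10.9 [457.5 -11.3 166.4] [0.0065, -0.1147, 0.007] [-0.091, 0.034, 0.145]
[-0.52103419  0.41399226  0.51876143  2.14649702 -0.18896152  0.60974036
  1.73678376]
```

>>> drive_tool(increments=[0.006,-0.06,0.0,-0.091,0.034,0.145,0,0.006,-0.115,0.007,-0.091,0.034,0.145,0,0.006,-0.115,0.007,-0.091,0.034,0.145,0,0.006,-0.115,0.007,-0.091,0.034,0.145,0])

```text
time: 11.4
tool_pos: [457.9, -125.1, 169.8]
orientation: [-0.138, -3.138, 0.004]
wrist_force: [0.4, 0.6, -0.4]
grip_width: -0.2
grasp_force: 0.0
```

```bash
python3 -c "
from h import *
sw(65,122);sw(5,122);print(r.state()['qpos'])"
```

```text
11.4 [ 457.9 -125.1  169.8] [0.0003, -0.0011, 0.0478] [-0.003, -0.001, 0.003]
11.4 [ 457.9 -125.1  169.8] [0.0005, -0.0611, 0.048] [-0.003, -0.001, 0.003]
[-0.16689852  0.43308322  0.47017441  2.07517976 -0.29605552  0.69730175
  1.97793447]
```

>>> drive_tool(increments=[0,0,0.024,0,0,0,0,0,0,0.048,0,0,0,0,0,0,0.048,0,0,0,0])

```text
time: 11.78
tool_pos: [457.5, -122.5, 120.9]
orientation: [-0.13, -3.135, 0.003]
wrist_force: [0.3, 0.0, -0.0]
grip_width: -0.0
grasp_force: 0.0
```

>>> drive_tool(increments=[0,-0.015,0,0,0,0,0,0,-0.026,0,0,0,0,0,0,-0.036,0,0,0,0,0,0,-0.046,0,0,0,0,0,0,-0.054,0,0,0,0,0])

```text
time: 12.4
tool_pos: [453.5, -179.9, 122.5]
orientation: [0.137, 3.138, -0.005]
wrist_force: [0.9, -0.3, -0.3]
grip_width: -0.1
grasp_force: 0.0
```

```bash
python3 -c "
from h import *
sw(65,170)
a=r.snapshot('top');b=r.snapshot('scene');f=lambda s,x,y,w,h:cv2.resize(s['img'][y:y+h,x:x+w,::-1],(400,400),interpolation=cv2.INTER_CUBIC)
cv2.imwrite('pics/k.png',np.hstack([f(a,290,190,120,120),f(b,120,90,100,100)]))"
```

```text
12.4 [ 453.5 -179.9  122.5] [0.0008, 0.0536, -0.0477] [-0.003, 0.0, 0.004]
```

View pics/k.png

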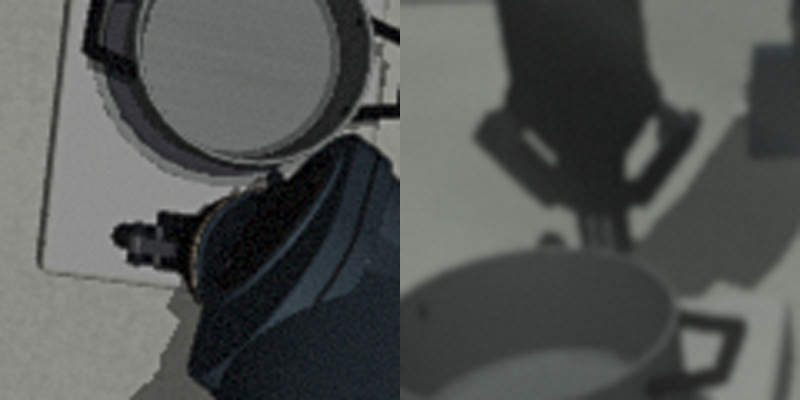

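The ball now stands on the -y side of the fingers at crop (550,240), so the switch has snapped over. I'll back off and check.

>>> drive_tool(increments=[0,0.03,0,0,0,0,0,0,0.04,-0.04,0,0,0,0,0,0.06,-0.1,0,0,0,0,0,0.06,-0.1,0,0,0,0,0,0.06,-0.1,0,0,0,0])

```text
time: 13.12
tool_pos: [458.7, -118.1, 222.0]
orientation: [0.134, 3.139, -0.004]
wrist_force: [-0.6, -0.6, -0.7]
grip_width: 0.2
grasp_force: 0.0
```

```bash
python3 -c "
from h import *
b=r.snapshot('scene');a=r.snapshot('top');f=lambda s,x,y,w,h:cv2.resize(s['img'][y:y+h,x:x+w,::-1],(400,400),interpolation=cv2.INTER_CUBIC)
print(ray(b,[[157.5,150]],111.5),r.state()['tool_pos'])
cv2.imwrite('pics/m.png',np.hstack([f(a,113,96,300,200),f(b,90,100,300,200)]))"
```

```text
[[ 440.63940628 -214.56492721  111.5       ]] [ 458.12898093 -118.57019423  221.15272607]
```

View pics/m.png

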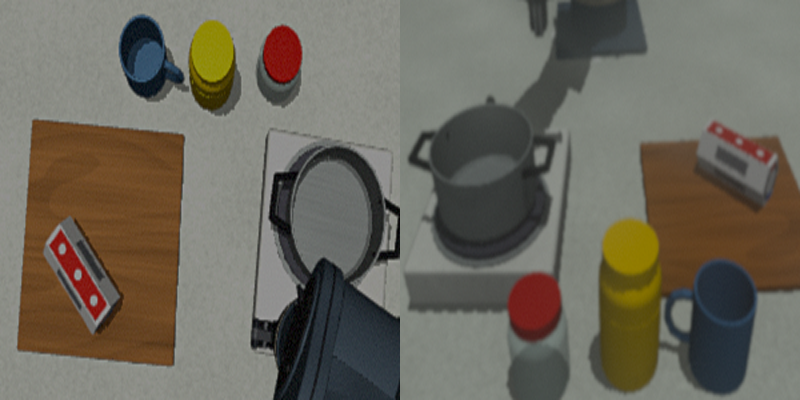

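The ball is at y ≈ -214, against about -165 before, so the switch is on. The timer is red up and flat on the board, the bystanders haven't moved, and the arm touches nothing.

```bash
python3 -c "
from station import r
print(r.job_done())"
```

```text
the job is handed in; nothing more can be done
None
```

The timer was rolled over and lies flat on the board with its red side up, the switch was flipped to the green dot, the pot, canister, jar and mug look unmoved in the last picture, and the job is handed in; no verdict was shown.

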